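# Feel for the steel-cored insulator and hand it over

### The arm

A 6-joint arm with a two-finger parallel gripper is mounted at the origin on the work surface; the furniture and walls round the work are solid. World frame = base frame: x ahead of the robot, y to its left, z up, the work surface at z = 0. Lengths are in m, angles in degrees, forces in N, time in s.
With the tool pointing down it reaches from about 0.4 to 0.825 m from the base axis. Payload 7 kg.
Tool frame: the origin (TCP) lies midway between the tips of the shut fingers; the grasp point (between the pads) lies 19 mm behind it; z points along the fingers, y is the direction in which the jaws open and shut (so a half turn about z gives the same grasp; the last joint's range is limited). The gripper opens to 88 mm and grips with 3 to 60 N. Pads are 19 mm wide; open, the fingers measure 130 mm over their backs; the gripper's body (78 mm by 193 mm) begins 47 mm behind the grasp point.
Start: joints at [-47.435, 20.546, 0.682, 0, -70.136, -16.507], TCP at [0.296, -0.606, 0.227] pointing down, gripper open.
Joint ranges: [-176.03, 176.03], [-82.01, 121.73], [-58.28, 71.71], [-173.87, 95.51], [-174.79, -0.11], [-173.66, 173.66]. Speed limits (degrees/s): [136.94, 136.94, 172.46, 180, 180, 180].

### API

Orientations are given as [roll, pitch, yaw] about the fixed x, y, z axes, in that order (R = Rz(yaw) Ry(pitch) Rx(roll)).
In Python, from plant import ctrl, snapshot gives the robot as it stands.
- The arm moves only by the shell command python3 -m pendant 'ROWS'. ROWS is JSON, a list of rows, each a list of 7 numbers: the shift along the tool's x, y, z in m, then the turn, a rotation vector about the tool's x, y, z in rad, then the opening, from -1 (shut) to 1 (fully open), so that 0 is half open. In form: [[x, y, z, ax, ay, az, jaw], ...]. A call has 1 to 12 rows; each row is the pose to reach, as a shift and turn from the pose commanded when the call began, along the tool's axes at that moment; what a row does not reach only later rows make up. A row lasts 1/8 s, in which the tool goes at most 62.5 mm and 10.7 degrees, less where a joint would pass 70% of its speed; a pose out of reach is approached as far as the arm can. A call with a gripper value outside its range is refused whole. The fingers move at their own pace and stop on an object; the grip force is fixed at half the most. Time passes only in rows, so rows that repeat a pose let the fingers close. It gives the time, the measured TCP pose, the force and the opening at its end, in the units of the state.
- ctrl.get_obs(): the state, without advancing time (a new reading comes with each control period).
- snapshot(name): name is "scene" or "top" or "wrist"; returns a dict with "image" (384x512x3 uint8, blue, green, red), "mtx" (3x3 intrinsics, pixels), "eye" and "attitude" of the camera in the world; the wrist camera has in their place "tool_from_camera" (4x4, takes a point from camera to tool coordinates, whose origin is the TCP and whose axes are the flange's). Camera axes: x right, y up, looking along -z (the intrinsics and any distortion apply to the point x, -y, -z); pixel columns grow to the right and rows downward; lengths in m; the calibration is good to about 2 mm. The wrist camera is an equidistant fisheye: a pixel r from the principal point sees the ray r / f radians off the axis. A picture is of the moment at which its call begins: read the wrist's pose just before it. There is no depth.
- ctrl.close_job(): hands the job in, once; it reports no verdict.
The state is a dict: "clock": time; "joint_pos": joint angles; "qvel": joint speeds; "tau": joint torques, N m; "tool_pos": TCP position; "orientation": TCP orientation; "force": force on the tool from outside, world axes, zero at the start; "moment": the same for the moment, N m; "opening": finger opening in m.
Only numpy, scipy, OpenCV 4.12 (cv2) and the standard library are available. Lean on these libraries where they do the work, as an engineer would, in place of code of your own. Each camera call takes 0.05 s, during which the arm holds its last target.

### The job

The two white porcelain insulators on the black rubber pads look alike, but one has a steel core and is about three times as heavy. Lift each of them in turn clear of its pad to feel its weight, set the lighter one back upright where it stood, then pick up the heavier one and hold it out for me, upright and still, over the middle of the round cork mat, with 10 to 20 cm of air between its underside and the mat. Finish while still holding it there; do not tip either insulator over, and leave the roll of tape and the strip of screw terminals alone.

Things in the scene. Friction and masses are not known exactly. Their poses are not given: they have to be found in the camera images.
- pad_a_centre (a point): centre, half-way up (23 mm over the pad), of where an insulator stands upright at the start, on the middle of a fixed black rubber pad (70 mm wide, 4 mm thick); the point stays there when the insulator is lifted. Insulator: white porcelain bobbin, 46 mm high, for the fingers a plain round, 42 mm at the foot, 36 mm at the top (no waist); one weighs about 0.1 kg, one about 0.33 kg (15 percent either way), on either pad
- pad_b_centre (a point): the same point above the other black rubber pad, of the same size, for the other insulator, of the same look and size; only the weight tells the two apart
- mat_top (a point): centre of the top face of the round brown cork mat, 110 mm in diameter, 4 mm thick, fixed to the bench; z is up. Keep clear of what stands round the work: a white board leans back behind it (foot at x = 0.52, y = -0.38 to 0.40) and a clear box, 120 mm high, stands to its left (all at y over 0.30, x under 0.48)
- tape_roll: roll of black tape lying flat, 58 mm in diameter, 19 mm high, loose; origin at the centre of its underside; leave it alone
- screw_terminals: short brown strip of four screw terminals, 22 x 42 x 16 mm (long along its y axis), loose; origin at the centre of its underside; leave it alone

How it is judged (in metres and radians):
On the way, in this order (a step that is already met when the one before it is completed fails the run):
1. the lighter insulator is held in the air, at least 20 mm clear of its pad (height (world z) of light_insulator_centre above 0.047 m and contact force between the fingers and light_insulator above 0.5 N), for 0.2 s.
2. the lighter insulator stands upright on its pad again within 35 mm of where it started, let go (height (world z) of light_insulator_centre below 0.031 m and angle between light_insulator_centre's own z axis and vertical below 0.15 rad and distance of light_insulator_centre from where it was at the start of the episode below 0.035 m and contact force between the fingers and light_insulator below 0.1 N), for 0.2 s.
3. the heavier insulator is held in the air, at least 20 mm clear of its pad (height (world z) of heavy_insulator_centre above 0.047 m and contact force between the fingers and heavy_insulator above 0.5 N), for 0.2 s.
At the end, for the whole second after the job is handed in: the heavier insulator is held by the fingers, upright within 11 degrees and still, its centre within 30 mm of the point above the middle of the cork mat, its underside 90 to 215 mm over the mat; the lighter one stands upright and at rest within 35 mm of where it started, untouched by the robot (all of step 2 and horizontal distance between heavy_insulator_centre and mat_top below 0.03 m and z of heavy_insulator_centre in the frame of mat_top between 0.113 and 0.238 m and angle between heavy_insulator_centre's own z axis and vertical below 0.2 rad and linear speed of each of heavy_insulator, light_insulator below 0.03 m/s and contact force between the fingers and heavy_insulator above 0.5 N and contact force between the arm and light_insulator below 0.1 N); the arm keeps its last pose, push and grip.
It fails at once if an insulator is tipped by more than 40 degrees (angle between any of light_insulator_centre, heavy_insulator_centre's own z axis and vertical above 0.7 rad).
It fails at once if the tape or the screw terminals are moved by more than 20 mm (distance of any of tape_roll, screw_terminals from where it was at the start of the episode above 0.02 m).
It also fails if it takes over 72 s, if anything falls off the work surface, if the arm or the gripper's body presses on something with over 40 N, if the wrist force passes 120 N, or if a joint passes its speed limit or range.

## Working session

There is one attempt and no reset: what is moved stays moved. The work goes in short steps, Python scripts to look and compute and a shell command to move; the robot and the scene stay as the last step left them, time stands still between calls to the robot, and variables do not carry over. Pictures are saved under pics/ and viewed, and the job is handed in when it is done.

```bash
ls; mkdir -p pics; python3 - <<'E'
from plant import ctrl, snapshot
import cv2, json
print(ctrl.get_obs())
for n in ["scene","top","wrist"]:
    s=snapshot(n); cv2.imwrite(f"pics/{n}0.png",s["image"])
    print(n,{k:(v.tolist() if hasattr(v,'tolist') else v) for k,v in s.items() if k!="image"})
E
```

```text
pics
{'clock': 0.0, 'joint_pos': array([-4.74352081e+01,  2.05932082e+01,  6.33883466e-01, -2.19332653e-02,
       -7.01363464e+01, -1.65066076e+01]), 'qvel': array([-0.0788543 , -0.09998646, -0.01147913, -0.04014176, -0.03302613,
       -0.06170564]), 'tau': array([-1.24684384e-04, -5.82724643e+01,  2.93055296e+01,  6.99744165e+00,
        6.64417574e-03, -1.48662589e-04]), 'tool_pos': array([ 0.29627938, -0.60594798,  0.22559781]), 'orientation': array([ 1.79902413e+02, -7.41682550e-03, -1.53949279e+02]), 'force': array([-0.03628929, -0.40695462,  1.06874753]), 'moment': array([ 0.01774567, -0.01813165,  0.0389013 ]), 'opening': 0.08756039292447743}
scene {'mtx': [[473.72832656363977, 0.0, 257.8138398145186], [0.0, 473.72832656363977, 187.66584927651795], [0.0, 0.0, 1.0]], 'eye': [-0.5665942699953636, -0.6877833702557622, 0.6835493349700652], 'attitude': [61.95075503702734, -0.7882951504828842, -59.27445843147945]}
top {'mtx': [[349.82358849368546, 0.0, 252.1588214655413], [0.0, 349.82358849368546, 181.95024832372732], [0.0, 0.0, 1.0]], 'eye': [0.3674668655611781, -0.1157841574523866, 0.959022238158869], 'attitude': [3.099812503281093, 1.2353009457875537, -88.35094296860305]}
wrist {'mtx': [[297.3186396354542, 0.0, 258.7913816262844], [0.0, 297.3186396354542, 190.4141100396092], [0.0, 0.0, 1.0]], 'tool_from_camera': [[0.0004594498270725578, 0.9660166113287828, 0.2584795843828113, 0.0695079872463089], [0.9999998944526745, -0.0004440182789524021, -0.00011807797296637015, -0.00010327118439668048], [7.043768844656541e-07, 0.2584796113518867, -0.9660167133724346, -0.15841982120523224], [0.0, 0.0, 0.0, 1.0]]}
```

View pics/top0.png

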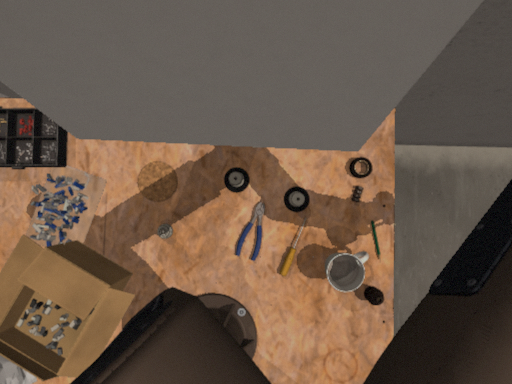

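View pics/scene0.png

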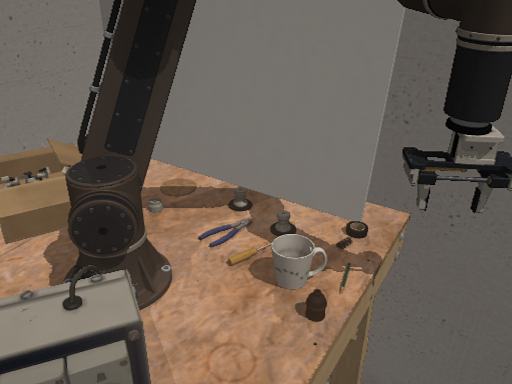

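```bash
python3 - <<'E'
import cv2
i=cv2.imread("pics/top0.png")
cv2.imwrite("pics/top0c.png",cv2.resize(i[140:240,120:380],None,fx=3,fy=3,interpolation=cv2.INTER_CUBIC))
cv2.imwrite("pics/top0d.png",cv2.resize(i[140:220,210:320],None,fx=7,fy=7,interpolation=cv2.INTER_CUBIC))
E
```

```text
(no output)
```

View pics/top0c.png

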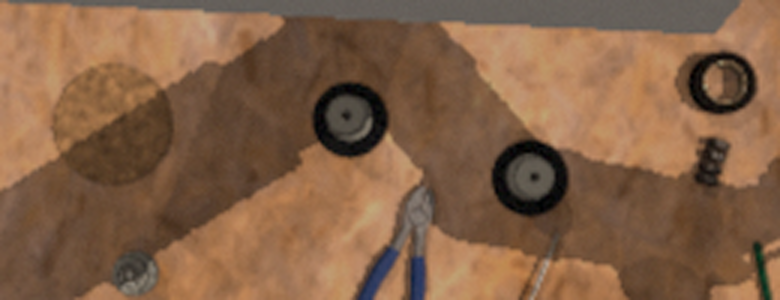

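View pics/top0d.png

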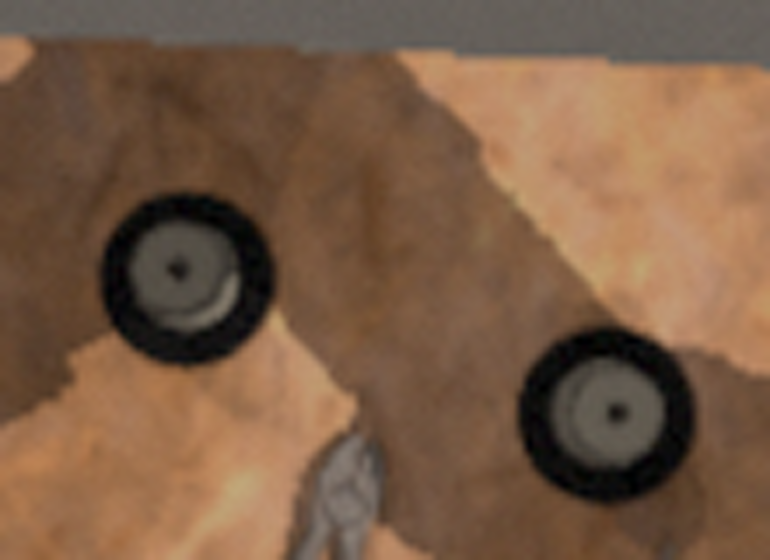

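```bash
cat > h.py <<'E'
import numpy as np
from scipy.spatial.transform import Rotation as Ro
from plant import ctrl, snapshot
def Rm(a): return Ro.from_euler('xyz',a,degrees=True).as_matrix()
def px2w(s,u,v,z):
    K=s["mtx"]; d=np.array([(u-K[0][2])/K[0][0],-(v-K[1][2])/K[1][1],-1.])
    e=np.array(s["eye"]); d=Rm(s["attitude"])@d
    return e+d*(z-e[2])/d[2]
def wrist2w(s,o,u,v,z):
    K=np.array(s["mtx"]); p=np.array([u-K[0,2],v-K[1,2]]); r=np.hypot(*p); t=r/K[0,0]
    d=np.array([np.sin(t)*p[0]/r,-np.sin(t)*p[1]/r,-np.cos(t)])
    T=np.array(s["tool_from_camera"]); R=Rm(o["orientation"])
    e=R@T[:3,3]+o["tool_pos"]; d=R@T[:3,:3]@d
    return e+d*(z-e[2])/d[2]
def togo(target, yaw=None):
    # shift in tool axes at present; yaw of tool (deg) wanted with tool pointing straight down
    o=ctrl.get_obs(); R=Rm(o["orientation"]); print("now",o["clock"],o["tool_pos"].round(4),o["orientation"].round(2),"F",o["force"].round(2),"open",round(o["opening"],4))
    print("shift",(R.T@(np.array(target)-o["tool_pos"])).round(4))
    if yaw is not None: print("rotvec",Ro.from_matrix(R.T@Rm([180,0,yaw])).as_rotvec().round(4))
E
python3 - <<'E'
from h import *
s=snapshot("top")
for n,u,v,z in [("A",236.7,179.9,.002),("Atop",235.6,178.5,.05),("B",296.6,199.3,.002),("Btop",298,199,.05),("mat",157.7,181.3,.004),("tape",360.5,167.5,.01),("term",357,193.5,.01),("matL",137.5,181,.004),("matR",177.5,181,.004)]:
    print(n,px2w(s,u,v,z).round(4))
E
```

```text
A [ 0.4232 -0.0511  0.002 ]
Atop [ 0.4239 -0.0514  0.05  ]
B [ 0.3747 -0.2161  0.002 ]
Btop [ 0.3752 -0.2147  0.05  ]
mat [0.4132 0.1662 0.004 ]
tape [ 0.4655 -0.3858  0.01  ]
term [ 0.3949 -0.3773  0.01  ]
matL [0.4125 0.2222 0.004 ]
matR [0.4155 0.1115 0.004 ]
```

```bash
python3 - <<'E'
from h import *
togo([.375,-.2155,.16],180)
E
```

```text
now 0.2 [ 0.2964 -0.6062  0.226 ] [ 1.7994e+02 -1.0000e-02 -1.5394e+02] F [-1.25 -0.27 -0.61] open 0.0872
shift [-0.2422  0.3163  0.0663]
rotvec [ 9.000e-04 -3.000e-04  4.548e-01]
```

```bash
python3 -m pendant '[[-0.02,0.03,0.005,0,0,0.05,1],[-0.05,0.065,0.012,0,0,0.1,1],[-0.08,0.105,0.02,0,0,0.16,1],[-0.11,0.145,0.03,0,0,0.22,1],[-0.14,0.185,0.037,0,0,0.28,1],[-0.17,0.225,0.045,0,0,0.34,1],[-0.2,0.262,0.053,0,0,0.39,1],[-0.222,0.29,0.06,0,0,0.43,1],[-0.236,0.308,0.065,0,0,0.45,1],[-0.242,0.316,0.066,0,0,0.455,1],[-0.242,0.316,0.066,0,0,0.455,1]]'; python3 - <<'E'
from h import *
import cv2
o=ctrl.get_obs()
s=snapshot("wrist"); cv2.imwrite("pics/w1.png",cv2.resize(s["image"],None,fx=1.5,fy=1.5))
s=snapshot("top"); cv2.imwrite("pics/t1.png",s["image"])
togo([.375,-.2155,.02],180)
E
```

```text
clock: 1.58
tool_pos: [0.3753, -0.216, 0.1608]
orientation: [-180.0, 0.0, -179.9]
force: [0.5, 0.1, 0.0]
opening: 0.0876
now 1.675 [ 0.3751 -0.2166  0.1607] [-1.7999e+02  1.0000e-02 -1.8000e+02] F [-0.95  0.45  0.63] open 0.0877
shift [0.0002 0.0012 0.1407]
rotvec [-0.0001  0.0001  0.    ]
```

View pics/w1.png

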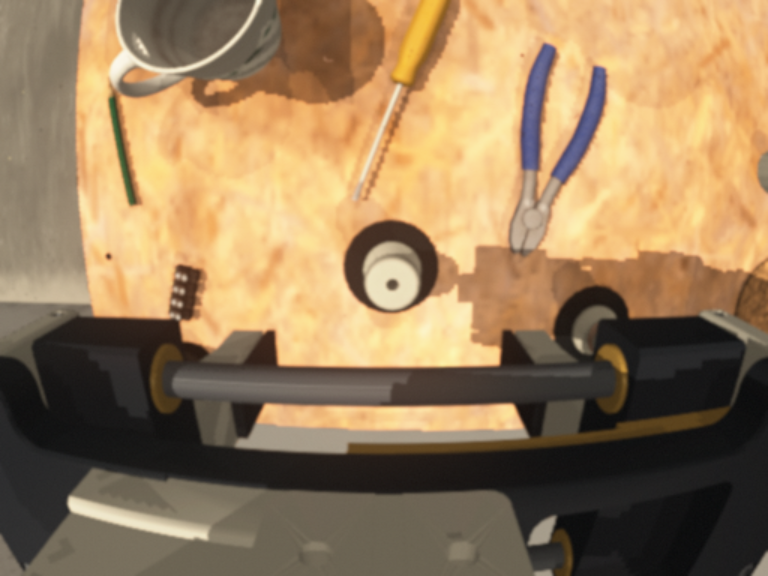

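```bash
python3 - <<'E'
from h import *
o=ctrl.get_obs(); s=snapshot("wrist")
print(wrist2w(s,o,391/1.5,267/1.5,.004),wrist2w(s,o,392/1.5,284/1.5,.05),wrist2w(s,o,392/1.5,268/1.5,.02))
E
```

```text
[ 0.37608251 -0.21475071  0.004     ] [ 0.37666853 -0.21438218  0.05      ] [ 0.37320985 -0.21415835  0.02      ]
```

```bash
python3 -m pendant '[[-0.001,0.0018,0.02,0,0,0,1],[-0.001,0.0018,0.05,0,0,0,1],[-0.001,0.0018,0.08,0,0,0,1],[-0.001,0.0018,0.11,0,0,0,1],[-0.001,0.0018,0.135,0,0,0,1],[-0.001,0.0018,0.149,0,0,0,1],[-0.001,0.0018,0.149,0,0,0,1],[-0.001,0.0018,0.149,0,0,0,1]]'; python3 -m pendant '[[0,0,0,0,0,0,0.5],[0,0,0,0,0,0,0.2],[0,0,0,0,0,0,-0.1],[0,0,0,0,0,0,-0.4],[0,0,0,0,0,0,-1],[0,0,0,0,0,0,-1],[0,0,0,0,0,0,-1]]'
```

```text
clock: 2.72
tool_pos: [0.3764, -0.2148, 0.012]
orientation: [-180.0, 0.0, 180.0]
force: [-0.4, 0.6, 0.2]
opening: 0.0875
clock: 3.6
tool_pos: [0.3761, -0.2144, 0.0116]
orientation: [180.0, -0.0, 180.0]
force: [0.5, 0.7, 0.6]
opening: 0.0384
```

```bash
python3 -m pendant '[[0,0,-0.005,0,0,0,-1],[0,0,-0.015,0,0,0,-1],[0,0,-0.03,0,0,0,-1],[0,0,-0.045,0,0,0,-1],[0,0,-0.055,0,0,0,-1],[0,0,-0.06,0,0,0,-1],[0,0,-0.06,0,0,0,-1],[0,0,-0.06,0,0,0,-1]]'; python3 - <<'E'
from h import *
import cv2
F=[];T=[]
for i in range(12):
    s=snapshot("wrist"); o=ctrl.get_obs(); F.append(o["force"]);T.append(o["tau"])
print(np.mean(F,0).round(2),np.std(F,0).round(2),np.mean(T,0).round(2),o["opening"],o["tool_pos"])
cv2.imwrite("pics/w2.png",s["image"])
E
```

```text
clock: 4.6
tool_pos: [0.3758, -0.2143, 0.0712]
orientation: [180.0, -0.0, 180.0]
force: [0.6, 1.8, -2.5]
opening: 0.0382
[ 0.02 -0.05 -0.87] [0.32 0.34 0.61] [ -0.   -31.93  20.96   5.04  -0.08  -0.  ] 0.03802051454752572 [ 0.37605179 -0.21438574  0.07154088]
```

View pics/w2.png

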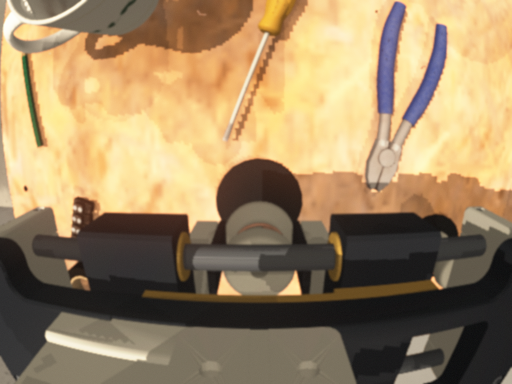

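Reading about −0.9 N, so this is probably the light one. I'll set it back where it stood.

```bash
python3 -m pendant '[[0,0,0.012,0,0,0,-1],[0,0,0.027,0,0,0,-1],[0,0,0.042,0,0,0,-1],[0,0,0.052,0,0,0,-1],[0,0,0.058,0,0,0,-1],[0,0,0.0597,0,0,0,-1],[0,0,0.0597,0,0,0,-1]]'; python3 -m pendant '[[0,0,0,0,0,0,0],[0,0,0,0,0,0,0.4],[0,0,0,0,0,0,1],[0,0,0,0,0,0,1],[0,0,0,0,0,0,1],[0,0,0,0,0,0,1]]';  python3 -m pendant '[[0,0,-0.01,0,0,0,1],[0,0,-0.03,0,0,0,1],[0,0,-0.06,0,0,0,1],[0,0,-0.09,0,0,0,1],[0,0,-0.12,0,0,0,1],[0,0,-0.14,0,0,0,1],[0,0,-0.149,0,0,0,1],[0,0,-0.149,0,0,0,1]]'; python3 - <<'E'
from h import *
import cv2
F=[]
for i in range(12):
    s=snapshot("wrist"); o=ctrl.get_obs(); F.append(o["force"])
print(np.mean(F,0).round(2),np.std(F,0).round(2),o["opening"],o["tool_pos"])
cv2.imwrite("pics/w3.png",cv2.resize(s["image"],None,fx=1.5,fy=1.5))
togo([.4235,-.0512,.16],180)
E
```

```text
clock: 6.08
tool_pos: [0.3762, -0.2144, 0.012]
orientation: [-180.0, 0.0, 180.0]
force: [-0.6, 0.6, -0.2]
opening: 0.0384
clock: 6.82
tool_pos: [0.3761, -0.2144, 0.0119]
orientation: [-180.0, 0.0, 180.0]
force: [-0.3, 0.9, 0.5]
opening: 0.0858
clock: 7.82
tool_pos: [0.3762, -0.2144, 0.1613]
orientation: [180.0, 0.1, 180.0]
force: [-0.7, 0.0, -0.7]
opening: 0.0877
[ 0.12 -0.32 -0.34] [0.57 0.45 0.35] 0.0878188041856225 [ 0.37605565 -0.21439714  0.16074533]
now 8.425 [ 0.3761 -0.2144  0.1607] [ 1.8000e+02 -1.0000e-02  1.7999e+02] F [ 0.23 -0.61 -0.48] open 0.0878
shift [-0.0474  0.1632  0.0007]
rotvec [ 0.     -0.0003 -0.0002]
```

View pics/w3.png

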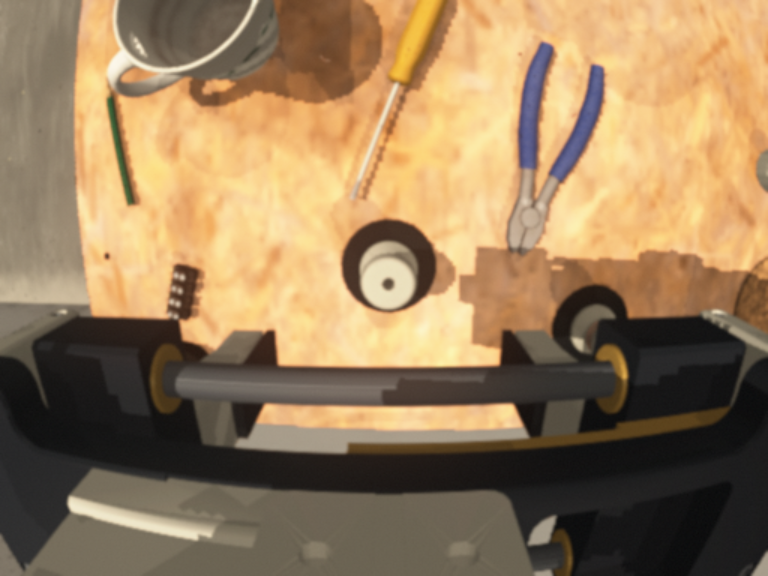

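The insulator is upright on its pad again: the top hole is at (388,284) and the pad centre at (389,266), as before. Next is the other one.

```bash
python3 -m pendant '[[-0.006,0.02,0,0,0,0,1],[-0.015,0.055,0,0,0,0,1],[-0.027,0.095,0,0,0,0,1],[-0.038,0.13,0,0,0,0,1],[-0.045,0.155,0,0,0,0,1],[-0.0474,0.163,0,0,0,0,1],[-0.0474,0.163,0,0,0,0,1],[-0.0474,0.163,0,0,0,0,1]]'; python3 - <<'E'
from h import *
import cv2
s=snapshot("wrist");cv2.imwrite("pics/w4.png",cv2.resize(s["image"],None,fx=1.5,fy=1.5))
togo([.4235,-.0512,.012],180)
E
```

```text
clock: 9.43
tool_pos: [0.4232, -0.052, 0.1608]
orientation: [-180.0, -0.0, 180.0]
force: [0.3, 0.1, 0.0]
opening: 0.0877
now 9.475 [ 0.4232 -0.0521  0.1608] [-1.8000e+02 -1.0000e-02  1.7994e+02] F [0.75 0.19 0.4 ] open 0.0874
shift [-0.0003  0.0009  0.1488]
rotvec [-0.     -0.0002 -0.0011]
```

View pics/w4.png

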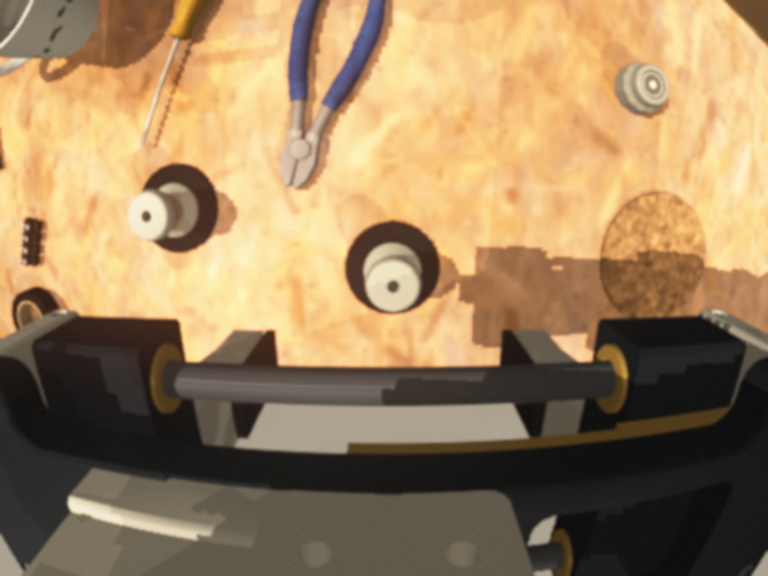

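```bash
python3 -m pendant '[[-0.001,0.0018,0.02,0,0,0,1],[-0.001,0.0018,0.05,0,0,0,1],[-0.001,0.0018,0.08,0,0,0,1],[-0.001,0.0018,0.11,0,0,0,1],[-0.001,0.0018,0.135,0,0,0,1],[-0.001,0.0018,0.149,0,0,0,1],[-0.001,0.0018,0.149,0,0,0,1],[-0.001,0.0018,0.149,0,0,0,1]]'; python3 -m pendant '[[0,0,0,0,0,0,0.5],[0,0,0,0,0,0,0.2],[0,0,0,0,0,0,-0.1],[0,0,0,0,0,0,-0.4],[0,0,0,0,0,0,-1],[0,0,0,0,0,0,-1],[0,0,0,0,0,0,-1]]';python3 -m pendant '[[0,0,-0.005,0,0,0,-1],[0,0,-0.015,0,0,0,-1],[0,0,-0.03,0,0,0,-1],[0,0,-0.045,0,0,0,-1],[0,0,-0.055,0,0,0,-1],[0,0,-0.06,0,0,0,-1],[0,0,-0.06,0,0,0,-1],[0,0,-0.06,0,0,0,-1]]'; python3 - <<'E'
from h import *
import cv2
F=[];T=[]
for i in range(12):
    s=snapshot("wrist"); o=ctrl.get_obs(); F.append(o["force"]);T.append(o["tau"])
print(np.mean(F,0).round(2),np.std(F,0).round(2),np.mean(T,0).round(2),o["opening"],o["tool_pos"])
cv2.imwrite("pics/w5.png",s["image"])
togo([.4135,.1665,.165],180)
E
```

```text
clock: 10.48
tool_pos: [0.4248, -0.0499, 0.0123]
orientation: [180.0, 0.0, 180.0]
force: [-1.1, -0.2, -0.5]
opening: 0.0877
clock: 11.35
tool_pos: [0.4245, -0.0495, 0.0118]
orientation: [180.0, -0.0, 180.0]
force: [-0.7, 0.6, -0.6]
opening: 0.0381
clock: 12.35
tool_pos: [0.4241, -0.0497, 0.0715]
orientation: [-180.0, -0.0, 180.0]
force: [0.4, -0.2, -3.6]
opening: 0.0382
[-0.01 -0.43 -3.63] [0.47 0.59 0.36] [ -0.   -32.15  21.76   5.36  -0.08   0.  ] 0.038302014882457006 [ 0.42449645 -0.0496027   0.07184285]
now 12.95 [ 0.4245 -0.0496  0.0718] [-180.     -0.    179.99] F [-0.34 -1.25 -3.19] open 0.0383
shift [ 0.011   0.2161 -0.0932]
rotvec [-0.     -0.0001 -0.0002]
```

View pics/w5.png

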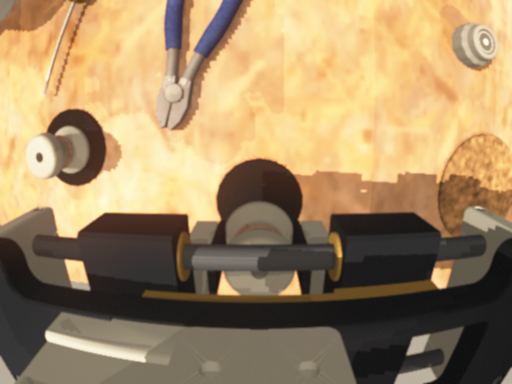

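−3.6 N against −0.9 N, so this is the heavy one. I'm carrying it to the mat.

```bash
python3 -m pendant '[[0,0.004,-0.015,0,0,0,-1],[0.001,0.012,-0.035,0,0,0,-1],[0.002,0.028,-0.058,0,0,0,-1],[0.003,0.05,-0.076,0,0,0,-1],[0.004,0.077,-0.088,0,0,0,-1],[0.006,0.107,-0.093,0,0,0,-1],[0.008,0.137,-0.093,0,0,0,-1],[0.009,0.164,-0.093,0,0,0,-1],[0.01,0.187,-0.093,0,0,0,-1],[0.011,0.204,-0.093,0,0,0,-1],[0.011,0.213,-0.093,0,0,0,-1],[0.011,0.216,-0.093,0,0,0,-1]]'; python3 -m pendant '[[0,0,0,0,0,0,-1],[0,0,0,0,0,0,-1],[0,0,0,0,0,0,-1],[0,0,0,0,0,0,-1]]'; python3 - <<'E'
from h import *
import cv2
o=ctrl.get_obs()
s=snapshot("wrist");cv2.imwrite("pics/w6.png",cv2.resize(s["image"],None,fx=1.5,fy=1.5))
cv2.imwrite("pics/s6.png",cv2.resize(snapshot("scene")["image"],None,fx=1.5,fy=1.5))
cv2.imwrite("pics/t6.png",cv2.resize(snapshot("top")["image"],None,fx=1.5,fy=1.5))
togo([.4135,.1665,.165],180)
E
```

```text
clock: 14.45
tool_pos: [0.4135, 0.1665, 0.1647]
orientation: [-180.0, -0.0, -180.0]
force: [-0.3, -0.4, -3.7]
opening: 0.0382
clock: 14.95
tool_pos: [0.4136, 0.1662, 0.1649]
orientation: [180.0, 0.0, 180.0]
force: [-0.6, 0.3, -3.4]
opening: 0.0386
now 15.1 [0.4136 0.1663 0.1649] [180.    -0.   179.98] F [ 0.44  0.51 -4.68] open 0.038
shift [ 0.0001  0.0002 -0.0001]
rotvec [ 0.     -0.     -0.0004]
```

View pics/w6.png

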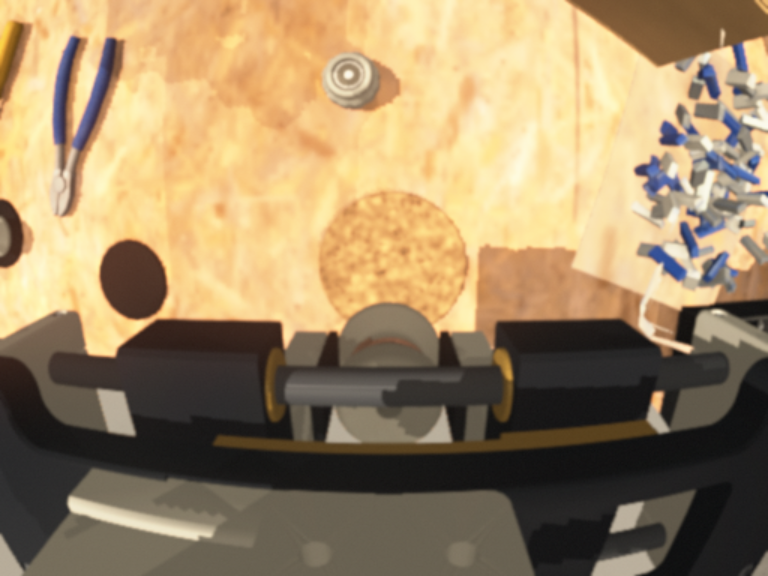

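View pics/s6.png

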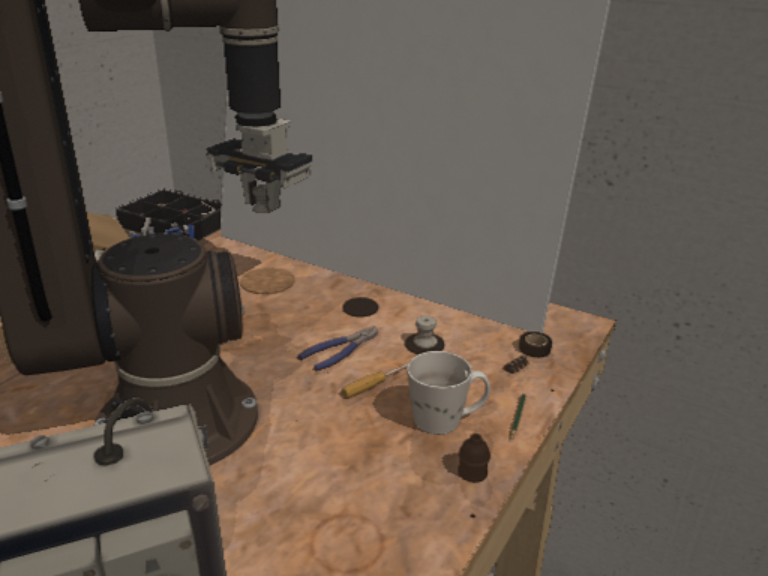

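View pics/t6.png

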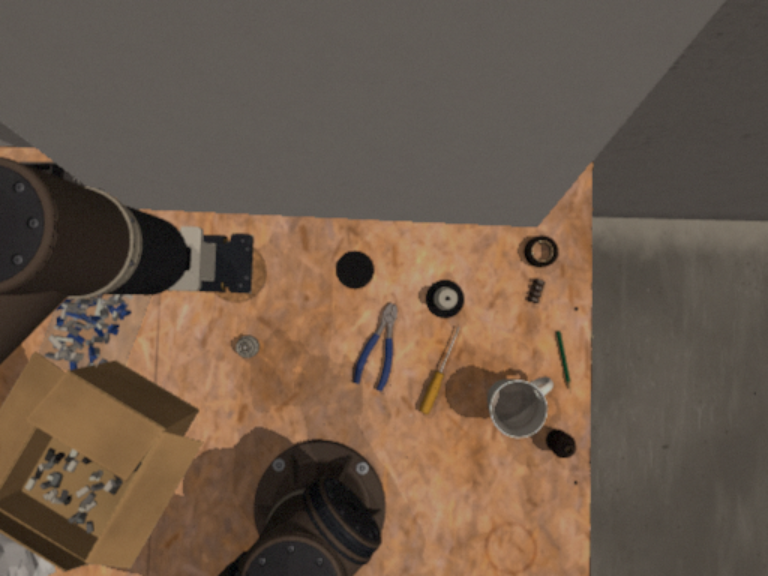

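The heavy insulator is upright over the mat and the light one stands on its pad. The tape and terminals look unmoved. I'll check the mat centre once more, then hand in.

```bash
python3 - <<'E'
from h import *
o=ctrl.get_obs(); s=snapshot("wrist")
m=wrist2w(s,o,393/1.5,262/1.5,.004); print(m, o["tool_pos"]-m, np.abs(o["qvel"]).max())
t=snapshot("top"); print(px2w(t,540.5/1.5,251/1.5,.01),px2w(t,535.5/1.5,290/1.5,.01),px2w(t,445/1.5,299/1.5,.002))
if np.hypot(*(o["tool_pos"]-m)[:2])<.012: ctrl.close_job(); print("handed in")
E
```

```text
[0.41166089 0.16972099 0.004     ] [ 0.00190015 -0.00339535  0.16086841] 0.09827767657485707
[ 0.46593323 -0.38533452  0.01      ] [ 0.39535382 -0.37726706  0.01      ] [ 0.37461281 -0.21632008  0.002     ]
the job is handed in; nothing more can be done
handed in
```

The job is handed in, with the heavier insulator held upright over the cork mat at about 15 s of the 72 s allowed.

- **Weighing:** I lifted the insulator on the pad at (0.376, -0.215) first. It read about -0.9 N, so I set it back upright where it stood and let go. The other, at (0.424, -0.050), read about -3.6 N, so it is the heavy one, and I carried it straight to the mat. With the hand empty the sensor read up to about 0.3 N off zero, too little to confuse the two.
- **Heavy insulator:** The tool is about 4 mm from the mat centre as last measured by the wrist camera, with about 15 cm of air under the insulator. The opening is still 38 mm and the arm is still.
- **Light insulator:** It stands upright on its pad in the last pictures.
- **Tape and screw terminals:** Both measured within 1 mm of where they were at the start.

The wrist and top cameras placed the mat centre about 4 mm apart, well inside the 30 mm allowed. No check failed.

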